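# Sweep the loose screw caps into the collecting tray

### The job

With the gripper closed, sweep the three loose blue screw caps along the worktop with the fingertips, through the open front of the metal tray, so that all three end lying flat and completely inside it, none left across its front edge. Do not pick up, lift or tip over a cap, and leave the small white carton, the tape roll, the bench timer and the brown bottle where they stand.

Things in the scene. Friction and masses are not known exactly. Their poses are not given: they have to be found in the camera images.
- tray: silvery open-fronted tray, fixed; 140 mm deep (x) by 170 wide (y). Walls 28 high, 3 thick: back at x=+70 mm, sides at y=+-85; front at x=-70 open, 164 mm between the side walls. Floor 2 mm thick; its first 18 mm are a ramp up from worktop level, over which caps slide in. Origin: centre of underside; x points from the open front to the back wall, z up.
- cap_0: one of three alike loose blue ribbed screw caps, a disc of 36 mm diameter and 18 mm height, about 15 g, lying flat on the worktop; it slides when pushed low at its side. Origin: centre of its underside; z up.
- cap_1: one of three alike loose blue ribbed screw caps, a disc of 36 mm diameter and 18 mm height, about 15 g, lying flat on the worktop; it slides when pushed low at its side. Origin: centre of its underside; z up.
- cap_2: one of three alike loose blue ribbed screw caps, a disc of 36 mm diameter and 18 mm height, about 15 g, lying flat on the worktop; it slides when pushed low at its side. Origin: centre of its underside; z up.
- cover_glass_box: small white carton, 40 (x) x 62 (y) x 28 mm high, loose, standing in a row with two of the caps (in any place of the row); to be left alone. Origin: centre of its underside.
- tape_white: roll of white tape lying flat, 60 mm diameter, 12 mm high, loose; to be left alone. Origin: centre of its underside.
- bench_timer: white bench timer, 66 x 66 x 20 mm, loose; to be left alone. Origin: centre of its underside.
- stain_bottle_a: brown bottle with black cap, 48 mm diameter, 85 mm high, loose, standing; to be left alone. Origin: centre of its underside.
Things that resemble listed ones, but are neither listed nor needed, are in the scene too. What is shaped like the cap_2 but yellow is not meant.

How it is judged:
At the end, for the whole second after the job is handed in: All three caps lie flat (tilt < 0.3 rad, underside < 12 mm up) and still inside the tray, centres at least 18 mm behind its front edge and between its walls; carton, tape roll, timer and bottle within 15 mm of where they started (x of cap_0 in the frame of tray between -0.052 and 0.07 m and y of cap_0 in the frame of tray between -0.085 and 0.085 m and height (world z) of each of cap_0, cap_1, cap_2 below 0.012 m and angle between each of cap_0, cap_1, cap_2's own z axis and vertical below 0.3 rad and linear speed of each of cap_0, cap_1, cap_2 below 0.02 m/s and x of cap_1 in the frame of tray between -0.052 and 0.07 m and y of cap_1 in the frame of tray between -0.085 and 0.085 m and x of cap_2 in the frame of tray between -0.052 and 0.07 m and y of cap_2 in the frame of tray between -0.085 and 0.085 m and distance of each of cover_glass_box, tape_white, bench_timer, stain_bottle_a from where it was at the start of the episode below 0.015 m); the robot touches nothing.
It fails at once if a cap is lifted off the surface or tipped over instead of being swept along it (height (world z) of any of cap_0, cap_1, cap_2 above 0.014 m).
It fails at once if the small white carton is pushed aside by more than 15 mm (distance of cover_glass_box from where it was at the start of the episode above 0.015 m).
It fails at once if the white tape roll is pushed aside by more than 15 mm (distance of tape_white from where it was at the start of the episode above 0.015 m).
It fails at once if the bench timer is pushed aside by more than 15 mm (distance of bench_timer from where it was at the start of the episode above 0.015 m).
It fails at once if the brown bottle is pushed aside by more than 15 mm (distance of stain_bottle_a from where it was at the start of the episode above 0.015 m).
It also fails if it takes over 64 s, if anything falls off the work surface, if the arm or the gripper's body presses on something with over 40 N, if the wrist force passes 120 N, or if a joint passes its speed limit or range.

### The arm

A 7-joint arm with a two-finger parallel gripper is mounted at the origin on a cart in front of the work surface, level with it; the furniture and walls round the work are solid. World frame = base frame: x ahead of the robot, y to its left, z up, the work surface at z = 0. Lengths are in m, angles in rad, forces in N, time in s.
With the tool pointing down it reaches from about 0.35 to 0.9 m from the base axis. Payload 7.2 kg.
Tool frame: the origin (TCP) lies on the centre line of the jaws, within the pads' length; the fingertips stand 22 mm ahead of it and the grasp point (between the pads) lies 3 mm ahead of it; z points along the fingers, y is the line along which they close (so a half turn about z gives the same grasp; the last joint's range is limited). The gripper opens to 85 mm and grips with 20 to 120 N. Pads are 22 mm wide; open, the fingers measure 114 mm over their backs; the gripper's body (76 mm by 85 mm) begins 54 mm behind the grasp point. The pads swing forward as they close: fully open they stand 13 mm farther back than shut.
Start: joints at [-0.068, 0.411, -0.013, 1.596, 0.006, 1.134, -0.082], TCP at [0.625, -0, 0.253] pointing down, gripper open.
Joint ranges: [-2.95, 2.95], [-0.29, 1.99], [-1.47, 1.44], [0.14, 2.54], [-1.03, 4.17], [0.13, 1.85], [-2.86, 2.86]. Speed limits (rad/s): [2.39, 2.39, 3.01, 3.01, 3.14, 3.14, 3.14].

### API

Orientations are given as a 3x3 rotation matrix whose columns are the frame's x, y, z axes.
In Python, from rig import * gives the robot as it stands. Calls block until the motion is done:
- movep(position, orientation): joint-space move of the TCP to a pose.
- line_to(position, velocity=0.15, rotation=None): straight line of the TCP; rotation=None keeps the orientation; velocity is the mean speed in m/s.
- movej(angles): joint-space move.
- command_gripper(opening, strength=None): finger opening in m; strength is the grip in N (None keeps the last); returns when the fingers have stopped.
- hold(seconds).
- inverse_kinematics(position, orientation): joint angles nearest the present ones, or None.
- camera(name): name is "scene" or "side" or "wrist"; returns the picture (420x560x3 uint8, blue, green, red); there is no depth.
- camera_params(name): a dict with "K" (3x3 intrinsics, pixels), "pose" (4x4, takes a point from camera to world coordinates); the wrist camera has in their place "tool_from_camera" (4x4, takes a point from camera to tool coordinates, whose origin is the TCP and whose axes are the flange's). Camera axes: x right, y down, z forward; pixel columns grow to the right and rows downward; lengths in m; the calibration is good to about 2 mm. A picture is of the moment at which its call begins: read the wrist's pose just before it. camera_params takes no time and is no camera call.
A pose or a line that the arm cannot do raises IKError and nothing moves.
- finish_job(): hands the job in; it is judged then, once.
Trained networks look in the newest picture that a camera, given by its name, has taken for a name from the list of things; names that differ only in an ending like _2 or _b are one class to them, and where a whole thing is asked for, a point or a joint stands for the part that bears it (a point fixed in the world has none). Each returns a list of dicts, best first, with "conf" (0 to 1); they miss things now and then, are a little off and sometimes report something else, mostly with a low value. They report only what shows in the picture. A call takes as long as a camera call. They do not tell look-alikes from the thing itself.
- search_frame(label, camera): "centre" ([x, y, z] in m, in the coordinates of the camera as it stood for that picture, good to about 4 mm: the middle of the surface that is visible of it).
Readings, each from a call of its own:
- read_clock(): time.
- read_q(): joint angles.
- read_joint_velocities(): joint speeds.
- read_tau(): joint torques, N m.
- read_position(): TCP position.
- read_ee_rot(): TCP orientation.
- read_wrist_force(): force on the tool from outside, world axes, zero at the start.
- read_torque(): the same for the moment, N m.
- read_grip_width(): finger opening in m.
- read_gripper_force(): force on a finger pad.
Only numpy, scipy, OpenCV 4.12 (cv2) and the standard library are available. Lean on these libraries where they do the work, as an engineer would, in place of code of your own. Each camera call takes 0.05 s, during which the arm holds its last target. There are 200 camera calls.

## Working session

There is one attempt and no reset: what is moved stays moved. The work goes in short steps, each a Python script; the robot and the scene stay as the last script left them, time stands still between calls to the robot, and variables do not carry over. Pictures are saved under pics/ and viewed, at most 10 in all, crops included, and the job is handed in when it is done.

```bash
mkdir -p pics; cat > h.py <<'E'
from rig import *
import numpy as np, cv2
def net(label,cam):
    P=camera_params(cam)
    T=np.array(P["pose"]) if "pose" in P else None
    out=[]
    for d in search_frame(label,cam):
        w=T[:3,:3]@np.array(d["centre"])+T[:3,3]; out.append((round(d["conf"],2),np.round(w,3).tolist()))
    return out
def ray(cam,u,v,z):
    P=camera_params(cam);T=np.array(P["pose"]);d=T[:3,:3]@np.linalg.solve(np.array(P["K"]),[u,v,1.]);o=T[:3,3]
    return o+d*(z-o[2])/d[2]
E
python3 - <<'E'
from h import *
for c in ("scene","side"):
    cv2.imwrite(f"pics/{c}.png",camera(c))
    print(c,np.round(camera_params(c)["pose"],3).tolist())
    for l in ("tray","cap_0","cover_glass_box","tape_white","bench_timer","stain_bottle_a"): print(l,net(l,c))
print(read_clock())
E
```

```text
scene [[-0.876, -0.283, 0.391, 0.054], [-0.482, 0.548, -0.683, 0.651], [-0.02, -0.787, -0.617, 0.782], [0.0, 0.0, 0.0, 1.0]]
tray [(0.89, [0.551, 0.165, -0.002])]
cap_0 [(0.65, [0.636, 0.002, 0.018]), (0.61, [0.442, -0.278, 0.021]), (0.57, [0.43, -0.185, 0.018]), (0.55, [0.526, -0.049, 0.02]), (0.52, [0.406, 0.067, 0.014]), (0.49, [0.522, -0.245, 0.015])]
cover_glass_box [(0.71, [0.425, -0.184, 0.017]), (0.62, [0.584, -0.176, 0.025])]
tape_white [(0.79, [0.445, -0.382, 0.011])]
bench_timer [(0.9, [0.523, -0.399, 0.013]), (0.57, [0.53, -0.05, 0.021])]
stain_bottle_a [(0.69, [0.441, -0.491, 0.047]), (0.41, [0.444, -0.381, 0.011])]
side [[0.806, -0.406, 0.431, 0.081], [-0.591, -0.531, 0.607, -0.824], [-0.017, -0.744, -0.668, 0.746], [0.0, 0.0, 0.0, 1.0]]
tray [(0.78, [0.55, 0.166, 0.001])]
cap_0 [(0.63, [0.513, -0.256, 0.016]), (0.63, [0.442, -0.294, 0.018]), (0.52, [0.529, -0.058, 0.018]), (0.48, [0.429, -0.201, 0.016])]
cover_glass_box [(0.6, [0.587, -0.199, 0.028]), (0.18, [0.432, -0.2, 0.014])]
tape_white [(0.73, [0.444, -0.391, 0.015])]
bench_timer [(0.67, [0.443, -0.392, 0.015]), (0.61, [0.519, -0.414, 0.02])]
stain_bottle_a [(0.82, [0.437, -0.518, 0.061])]
0.7
```

View pics/scene.png

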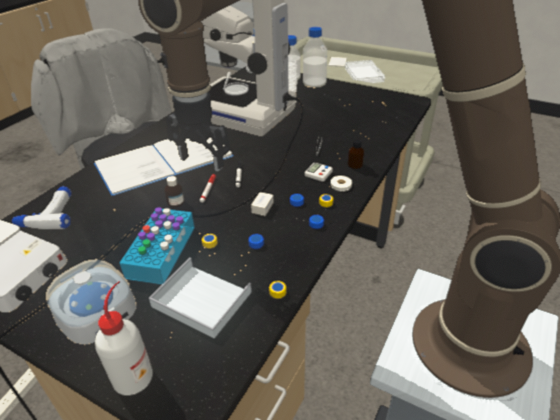

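View pics/side.png

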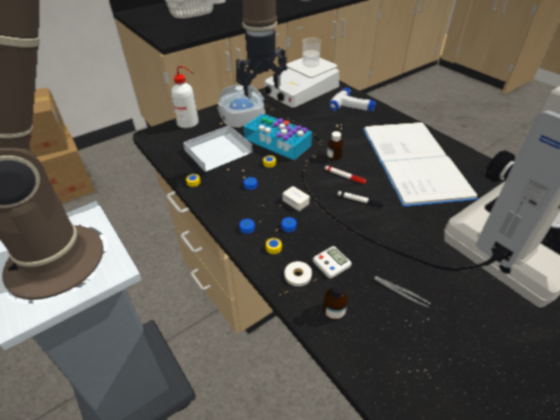

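The scene view shows blue caps at (256,241), (297,200) and (316,222), and yellow-ringed look-alikes at (210,241), (278,289) and (326,200). The carton is at (262,203) and the tray at (200,297). The side view agrees. Next I measure the caps by colour and look closer at the tray.

```bash
python3 - <<'E'
from h import *
for c in ("scene","side"):
    im=cv2.imread(f"pics/{c}.png");h=cv2.cvtColor(im,cv2.COLOR_BGR2HSV)
    for nm,lo,hi in (("blue",(104,150,80),(122,255,255)),("yel",(20,120,100),(35,255,255)),("white",(0,0,150),(179,60,255))):
        m=cv2.inRange(h,lo,hi);n,_,st,ce=cv2.connectedComponentsWithStats(m)
        for i in range(1,n):
            if st[i,4]>60:
                z=.011 if nm!="white" else .02
                p=ray(c,*ce[i],z)
                if .33<p[0]<.75 and -.6<p[1]<.3: print(c,nm,st[i,4],ce[i].round(1),p.round(3))
a=cv2.imread("pics/scene.png")[225:345,140:300];b=cv2.imread("pics/side.png")[115:265,170:330]
a=cv2.resize(a,(400,300),interpolation=3);b=cv2.resize(b,(400,375),interpolation=3)
o=np.zeros((375,800,3),np.uint8);o[:300,:400]=a;o[:,400:]=b
cv2.imwrite("pics/crop.png",o)
E
```

```text
scene blue 158 [296.5 199.4] [ 0.519 -0.253  0.011]
scene blue 180 [316.  221.3] [ 0.43  -0.192  0.011]
scene blue 196 [255.7 240.9] [ 0.531 -0.053  0.011]
scene yel 107 [325.6 201.4] [ 0.443 -0.282  0.011]
scene yel 136 [209.1 241.4] [0.634 0.004 0.011]
scene yel 175 [277.2 290.1] [0.404 0.064 0.011]
scene white 196 [319.3 172.3] [ 0.515 -0.393  0.02 ]
scene white 215 [340.9 182.5] [ 0.436 -0.374  0.02 ]
scene white 282 [261.3 201.9] [ 0.595 -0.188  0.02 ]
scene white 85 [165.6 241. ] [0.725 0.06  0.02 ]
scene white 2979 [201.  296.9] [0.538 0.165 0.02 ]
side blue 161 [250.2 182.9] [ 0.532 -0.054  0.011]
side blue 208 [288.6 224. ] [ 0.52  -0.254  0.011]
side blue 211 [246.7 225.5] [ 0.43  -0.193  0.011]
side yel 86 [269.3 162.2] [ 0.634 -0.006  0.011]
side yel 99 [193.4 181.3] [0.404 0.053 0.011]
side yel 151 [273.4 246.6] [ 0.443 -0.293  0.011]
side white 1479 [217.2 148.7] [0.537 0.144 0.02 ]
side white 321 [296.8 196.4] [ 0.597 -0.19   0.02 ]
side white 96 [356.1 196.9] [ 0.724 -0.29   0.02 ]
side white 586 [332.  261.5] [ 0.521 -0.418  0.02 ]
side white 438 [297.8 272.8] [ 0.437 -0.396  0.02 ]
```

View pics/crop.png

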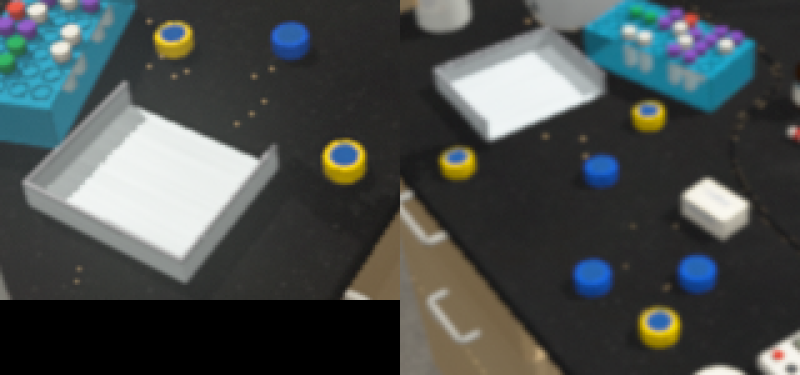

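The crop shows the tray's open front facing the caps. In the scene view its front wall tops are at about (190,259) and (251,284), and its back corners at (150,298) and (214,330).

```bash
python3 - <<'E'
from h import *
for n,c,u,v in (("FL?","scene",190.4,258.8),("FR","scene",250.8,284.5),("BL","scene",150,298),("BR","scene",214,330),
 ("f1","side",204.8,163.6),("f2","side",251.4,143.5),("b1","side",184,143.5),("b2","side",228.5,126.5)):
    print(n,c,ray(c,u,v,.028).round(3))
# floor (white) corners at front ground level
print(ray("scene",140+262/2.5,225+160/2.5,0).round(3), ray("scene",140+133/2.5,225+105/2.5,0).round(3))
E
```

```text
FL? scene [0.625 0.088 0.028]
FR scene [0.456 0.09  0.028]
BL scene [0.628 0.225 0.028]
BR scene [0.457 0.228 0.028]
f1 side [0.463 0.088 0.028]
f2 side [0.634 0.091 0.028]
b1 side [0.462 0.225 0.028]
b2 side [0.629 0.225 0.028]
[0.476 0.087 0.   ] [0.623 0.086 0.   ]
```

```bash
cat >> h.py <<'E'
ZT=0.028
def rot(d,s=1):
    x=np.array([d[0],d[1],0])*s; z=np.array([0,0,-1.]); return np.column_stack([x,np.cross(z,x),z])
def push(c,t,gap=0.02,v=0.08):
    """sweep the cap from centre c to centre t with the flat side of the shut fingers (11 mm half depth)"""
    c,t=np.array(c),np.array(t); d=(t-c)/np.linalg.norm(t-c); off=.018+.011
    s=c-d*(off+gap); e=t-d*off; q=np.array(read_q()); best=None
    for sg in (1,-1):
        R=rot(d,sg); k=inverse_kinematics([*s,.12],R)
        if k is not None and (best is None or abs(k-q).max()<best[0]): best=(abs(np.array(k)-q).max(),R)
    R=best[1]
    movep([*s,.12],R); line_to([*s,ZT+.015],.15); line_to([*s,ZT],.03)
    f=read_wrist_force(); print("down",np.round(f,1),np.round(read_position(),4))
    assert f[2]<8
    line_to([*e,ZT],v); print("end",np.round(read_position(),4),np.round(read_wrist_force(),1))
    line_to([*(e-d*.03),ZT],.1); line_to([*(e-d*.03),.12],.2)
def caps():
    for c in ("scene","side"):
        m=cv2.inRange(cv2.cvtColor(camera(c),cv2.COLOR_BGR2HSV),(104,150,80),(122,255,255))
        n,_,st,ce=cv2.connectedComponentsWithStats(m)
        for i in range(1,n):
            if st[i,4]>25:
                p=ray(c,*ce[i],.011)
                if .33<p[0]<.75 and -.4<p[1]<.26: print(c,st[i,4],p.round(3)[:2])
E
python3 - <<'E'
from h import *
print(np.round(read_ee_rot(),2).tolist())
command_gripper(0)
push((.531,-.053),(.590,.150))
caps();cv2.imwrite("pics/a.png",np.hstack([camera("scene")[150:400,100:380],camera("side")[80:330,140:420]])); print(read_clock())
E
```

```text
[[0.0, 1.0, -0.0], [1.0, -0.0, -0.0], [-0.0, -0.0, -1.0]]
down [-0.7  0.2  0.2] [ 0.5173 -0.1001  0.0279]
end [0.5819 0.1219 0.028 ] [-0.3 -0.7 -0.6]
scene 159 [ 0.519 -0.253]
scene 180 [ 0.43  -0.192]
scene 174 [0.592 0.149]
scene 46 [0.409 0.055]
side 60 [0.593 0.153]
side 206 [ 0.52  -0.254]
side 210 [ 0.43  -0.193]
side 29 [ 0.45  -0.283]
7.8917
```

View pics/a.png

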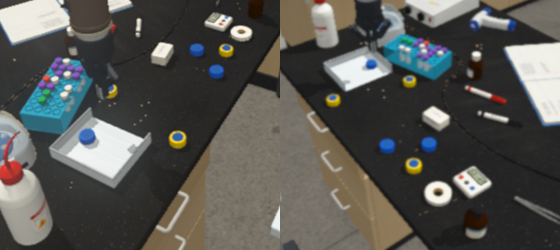

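The first cap is in the tray, in the scene crop at (87,137), with everything else in place. I push the other two in two legs each, measuring between them.

```bash
python3 - <<'E'
from h import *
push((.520,-.254),(.522,-.03)); push((.430,-.192),(.496,0.0)); 
movep([.45,-.25,.25],read_ee_rot()); caps(); print(read_clock())
E
```

```text
down [ 0.2 -0.2  0.1] [ 0.5195 -0.303   0.0279]
end [ 0.5217 -0.0592  0.028 ] [ 0.4 -0.2  0. ]
down [ 0.2  0.2 -0.6] [ 0.414  -0.2384  0.0279]
end [ 0.4865 -0.0276  0.028 ] [ 0.  -0.1  0.1]
scene 27 [ 0.643 -0.007]
scene 377 [ 0.509 -0.013]
scene 173 [0.591 0.149]
scene 46 [0.409 0.055]
side 59 [0.592 0.152]
side 317 [ 0.511 -0.014]
side 29 [ 0.45  -0.283]
22.0667
```

```bash
python3 - <<'E'
from h import *
for c in ("scene","side"):
    m=cv2.inRange(cv2.cvtColor(camera(c),cv2.COLOR_BGR2HSV),(104,150,80),(122,255,255))
    n,l,st,ce=cv2.connectedComponentsWithStats(m); i=[k for k in range(1,n) if np.linalg.norm(ray(c,*ce[k],.011)[:2]-[.51,-.013])<.02 and st[k,4]>200][0]
    p=np.argwhere(l==i)[:,::-1].astype(np.float32)
    _,_,cc=cv2.kmeans(p,2,None,(3,50,.01),5,cv2.KMEANS_PP_CENTERS)
    for u in cc: print(c,ray(c,*u,.011).round(3))
    x,y=ce[i].astype(int); cv2.imwrite(f"pics/k{c}.png",cv2.resize(camera(c)[y-50:y+50,x-60:x+60],(480,400),interpolation=3))
E
python3 -c "
import cv2,numpy as np
o=np.hstack([cv2.imread('pics/kscene.png'),cv2.imread('pics/kside.png')]);cv2.imwrite('pics/k.png',cv2.resize(o,(800,333)))"
```

```text
scene [0.494 0.002 0.011]
scene [ 0.526 -0.028  0.011]
side [0.496 0.001 0.011]
side [ 0.525 -0.028  0.011]
```

View pics/k.png

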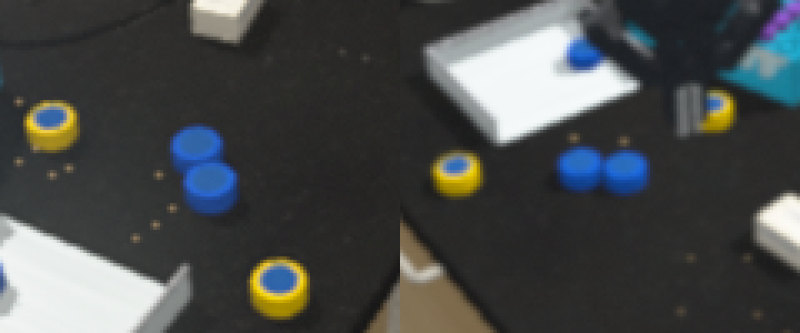

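Both caps lie flat and close together: in the scene half at (197,150) and (210,188), in the side half at (580,170) and (626,172). I separate them diagonally, then sweep in each.

```bash
python3 - <<'E'
from h import *
push((.5255,-.028),(.5655,.012),gap=.015)
push((.495,.002),(.497,.150))
caps(); print(read_clock())
E
```

```text
down [ 0.1 -0.5 -1. ] [ 0.4943 -0.0591  0.0279]
end [ 0.5445 -0.009   0.0279] [-0.7 -0.8  0.4]
down [-0.1 -0.5  0.7] [ 0.4943 -0.047   0.0279]
end [0.4966 0.1206 0.028 ] [ 0.2  0.7 -1.4]
scene 29 [ 0.643 -0.008]
scene 47 [0.571 0.026]
scene 175 [0.592 0.149]
scene 46 [0.409 0.055]
scene 184 [0.499 0.149]
side 60 [0.593 0.153]
side 65 [0.499 0.152]
side 143 [0.566 0.014]
side 29 [ 0.45  -0.283]
32.05
```

```bash
python3 - <<'E'
from h import *
push((.566,.014),(.545,.145))
movep([.5,-.05,.3],read_ee_rot());caps(); print(read_clock())
for l in ("cover_glass_box","tape_white","bench_timer","stain_bottle_a"): print(l,net(l,"side"))
cv2.imwrite("pics/e.png",np.hstack([camera("scene")[150:400,100:380],camera("side")[80:330,140:420]]))
E
```

```text
down [-0.1  0.1 -0.6] [ 0.5737 -0.0344  0.0279]
end [0.5497 0.1159 0.028 ] [ 0.1 -0.7 -0.6]
scene 27 [ 0.643 -0.007]
scene 174 [0.592 0.149]
scene 180 [0.546 0.145]
scene 46 [0.409 0.055]
scene 186 [0.499 0.149]
side 60 [0.593 0.153]
side 66 [0.547 0.148]
side 65 [0.499 0.152]
side 29 [ 0.45  -0.283]
38.15
cover_glass_box [(0.97, [0.586, -0.198, 0.03])]
tape_white [(0.71, [0.443, -0.391, 0.011]), (0.27, [0.541, 0.142, 0.021])]
bench_timer [(0.71, [0.519, -0.414, 0.019])]
stain_bottle_a [(0.61, [0.436, -0.52, 0.062])]
```

View pics/e.png

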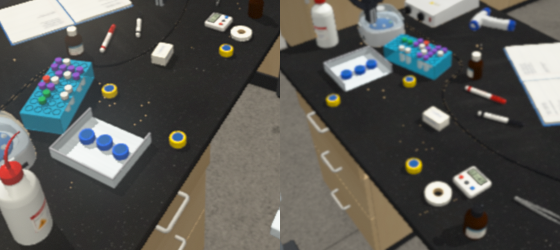

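All three blue caps lie flat inside the tray, in the scene half at (87,136), (104,143) and (120,151). The carton, tape, timer and bottle have not moved.

```bash
python3 -c "
from rig import *
print(finish_job())"
```

```text
the job is handed in; nothing more can be done
None
```

I swept all three blue caps into the tray and handed the job in; the last pictures show them lying flat, about 57 mm or more behind its front edge, with the carton, tape roll, timer and bottle where they stood; no verdict was returned.

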